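# Reset the stop of a sloped feed chute and load it with blanks

## Robot

A 6-joint arm with a two-finger parallel gripper is mounted at the origin on the work surface. World frame = base frame: x ahead of the robot, y to its left, z up, the work surface at z = 0. Lengths are in m, angles in degrees, forces in N, time in s.
With the tool pointing down it reaches from about 0.4 to 0.825 m from the base axis. Payload 7 kg.
Tool frame: the origin (TCP) lies midway between the tips of the shut fingers; the grasp point (between the pads) lies ctrl.tcp_to_grasp behind it (ctrl.tcp_to_grasp is the distance from the TCP to the grasp point, in m); z points along the fingers, y is the line along which they close (so a half turn about z gives the same grasp; the last joint's range is limited). The gripper opens to 88 mm and grips with 3 to 60 N. Pads are 19 mm wide; open, the fingers measure 130 mm over their backs; the gripper's body (78 mm by 193 mm) begins 47 mm behind the grasp point.
Start: joints at [-49.498, 20.546, 0.682, 0, -70.136, -16.507], TCP at [0.274, -0.617, 0.227] pointing down, gripper open.
Joint ranges: [-176.03, 176.03], [-82.01, 121.73], [-58.28, 71.71], [-173.87, 95.51], [-174.79, -0.11], [-173.66, 173.66]. Speed limits (degrees/s): [136.94, 136.94, 172.46, 180, 180, 180].

## Interface

Orientations are given as [roll, pitch, yaw] about the fixed x, y, z axes, in that order (R = Rz(yaw) Ry(pitch) Rx(roll)).
In Python, from plant import ctrl, imaging, close_job gives the robot as it stands.
- The arm moves only by the shell command python3 -m crank 'ROWS'. ROWS is JSON, a list of rows, each a list of 3 entries, a list of its own where there are three numbers: the shift along the world's x, y, z in m, then the turn, a rotation vector about the world's x, y, z in degrees, then the opening, from -1 (shut) to 1 (fully open), so that 0 is half open. A call has 1 to 12 rows; each row shifts and turns the commanded pose from where the row before left it; what a row does not reach is not made up. A row lasts 1/10 s, in which the tool goes at most 50 mm and 8.59 degrees, less where a joint would pass 70% of its speed; a pose out of reach is approached as far as the arm can. A call is refused whole if a number of a shift passes 0.05 or a number of a turn 8.59, either way. A call with a gripper value outside its range is refused whole. The fingers move at their own pace and stop on an object; the grip force is fixed at half the most. Time passes only in rows, so rows that do not move let the fingers close. It gives the time, the measured TCP pose, the force, the opening and the grip force at its end, in the units of the state.
- ctrl.get_obs(): the state, without advancing time (a new reading comes with each control period).
- imaging.snapshot(name): name is "scene" or "side" or "wrist"; returns (picture, depth): 384x512x3 uint8, blue, green, red; 384x512 float32, m along the optical axis (not along the pixel's ray), 0 where there is no reading.
- imaging.camera_model(name): a dict with "mtx" (3x3 intrinsics, pixels), "R" (3x3) and "t" (3): a world point X has camera coordinates R X + t. Camera axes: x right, y down, z forward; pixel columns grow to the right and rows downward; lengths in m; the calibration is good to about 2 mm. A picture is of the moment at which its call begins: read the wrist's pose just before it. camera_model takes no time and is no camera call; for the wrist camera it gives the pose at the moment of the call.
- close_job(): hands the job in; it is judged then, once.
The state is a dict: "clock": time; "joint_pos": joint angles; "qvel": joint speeds; "tau": joint torques, N m; "tool_pos": TCP position; "orientation": TCP orientation; "force": force on the tool from outside, world axes, zero at the start; "moment": the same for the moment, N m; "opening": finger opening in m; "gripper_force": force on a finger pad.
Only numpy, scipy, OpenCV 4.12 (cv2) and the standard library are available. Lean on these libraries where they do the work, as an engineer would, in place of code of your own. Each camera call takes 0.05 s, during which the arm holds its last target. There are 200 camera calls.

## Task

Get the sloped feed chute ready for the boring machine: first take the short offcut out of the chute and put it in the scrap tray; then lift the stop bar out of its notches and drop it fully into the next pair of notches down the slope; then lay every wooden blank crosswise in the chute so that they slide down and rest flat in one close row against the stop, and leave the glue bottle, the jar and the hammer alone.

Things in the scene. Friction and masses are not known exactly. Their poses are not given: they have to be found in the camera images.
- rack: Fixed plywood stand of the sloped feed chute: base board 300 x 130 x 12 mm and cross boards under the deck. Origin on the bench right under the chute's low end; x points along the chute seen from above, towards its high end (away from the robot); z up.
- chute: The chute on the stand: slick grey deck 310 mm long, climbing away from the robot at 0.42 rad; wood slides down it by itself. Origin on the deck's face, middle of the low end, 35 mm above the bench; x up along the deck, y across, z its normal. Wooden rails on both edges, 12 mm thick, tops 16 mm above the deck, inner faces 62 mm apart. The low end is open: only the stop holds the pieces.
- next_notches (a point): Middle of the next pair of notches down the slope from where the stop starts, on the chute's middle line at the height of the notch floors: (64, 0, 6) mm in the chute's frame, same axes. The rails have facing notches at chute x = 24, 64, 104 and 144 mm, open at the top, 18 mm long, 10 mm deep, floor 6 mm above the deck. The stop starts in the pair at 104.
- stop: Loose stop bar, 190 to 315 g, its axes parallel to the chute's. Tabs 13 mm long (x), 9 mm deep, 92 mm over both ends (y), lie in a pair of notches with 2.5 mm play each way. Origin mid-underside of the tabs: 7 mm above the deck when seated, 16 when riding on the rails. On the tabs a plate from x = -58 to 0 mm, z 9 to 14 mm, rests on the rails; a 56 mm wide web between them reaches down to z = -4.
- stop_grip (a point): Point to hold the stop's black upright grip, at (-22, 0, 36) mm in the stop's frame. The grip is 20 mm (stop x) by 30 mm (stop y) and reaches up from z = 14 to 46 mm. Raise the stop over 10 mm to free it.
- offcut: Loose short wooden offcut, 26 x 54 x 34 mm (own x, y, z), 40 g, origin at its centre. It starts lying across the chute, against the uphill side of the stop, its axes parallel to the chute's.
- tray: Fixed open plywood scrap tray on the bench to the robot's right, 130 x 170 x 45 mm high outside (own x, y, z), walls and floor 6 mm. Origin at the centre of its underside.
- blank1: Loose plain wooden blank, 34 x 54 x 34 mm (own x, y, z; square section, long along y), 38 to 77 g. Origin at its centre, 17 mm above the bench when lying. It starts flat on the bench to the robot's left, its y within 0.5 rad of world y. May be absent (None): 4 to 6 of the six are there.
- blank2: Loose plain wooden blank, 34 x 54 x 34 mm (own x, y, z; square section, long along y), 38 to 77 g. Origin at its centre, 17 mm above the bench when lying. It starts flat on the bench to the robot's left, its y within 0.5 rad of world y. May be absent (None): 4 to 6 of the six are there.
- blank3: Loose plain wooden blank, 34 x 54 x 34 mm (own x, y, z; square section, long along y), 38 to 77 g. Origin at its centre, 17 mm above the bench when lying. It starts flat on the bench to the robot's left, its y within 0.5 rad of world y. May be absent (None): 4 to 6 of the six are there.
- blank4: Loose plain wooden blank, 34 x 54 x 34 mm (own x, y, z; square section, long along y), 38 to 77 g. Origin at its centre, 17 mm above the bench when lying. It starts flat on the bench to the robot's left, its y within 0.5 rad of world y. May be absent (None): 4 to 6 of the six are there.
- blank5: Loose plain wooden blank, 34 x 54 x 34 mm (own x, y, z; square section, long along y), 38 to 77 g. Origin at its centre, 17 mm above the bench when lying. It starts flat on the bench to the robot's left, its y within 0.5 rad of world y. May be absent (None): 4 to 6 of the six are there.
- blank6: Loose plain wooden blank, 34 x 54 x 34 mm (own x, y, z; square section, long along y), 38 to 77 g. Origin at its centre, 17 mm above the bench when lying. It starts flat on the bench to the robot's left, its y within 0.5 rad of world y. May be absent (None): 4 to 6 of the six are there.
- glue: Bystander: white glue bottle, 56 mm across, 170 mm high, upright, beyond the tray; origin at the centre of its underside. To be left alone.
- screw_jar: Bystander: clear jar, 72 mm across, 80 mm high, upright, on the bench to the right, beyond the tray; origin at the centre of its underside. To be left alone.
- hammer: Bystander: a hammer lying on the bench beyond the blanks, origin near its middle. To be left alone.
There are look-alikes about, which are no part of the job. Leave any green look-alike of the blank6 alone.

How it is judged:
By the outcome, as a careful person would: the job done as asked, in the order asked, and still so for the second after the job is handed in, with the robot touching nothing.
Of blank1, blank2, blank3, blank4, blank5, blank6 only 4 to 6 are there at a start; the rules pass over those that are not, and their reading is None.
At some moment in a run one of blank1, blank2, blank3, blank4, blank5, blank6 may be knocked a few centimetres aside while the robot is not near it.
It also fails if it takes over 210 s, if anything falls off the work surface, if the arm or the gripper's body presses on something with over 40 N, if the wrist force passes 120 N, or if a joint passes its speed limit or range.

## Working session

There is one attempt and no reset: what is moved stays moved. The work goes in short steps, Python scripts to look and compute and a shell command to move; the robot and the scene stay as the last step left them, time stands still between calls to the robot, and variables do not carry over. Pictures are saved under pics/ and viewed, at most 14 in all, crops included, and the job is handed in when it is done.

```bash
ls; mkdir -p pics; cat > h.py <<'E'
import numpy as np, cv2
from plant import ctrl, imaging
def snap(n):
    m=imaging.camera_model(n); p,d=imaging.snapshot(n); return p,d,m
def pts(d,m):
    K=np.array(m['mtx']);R=np.array(m['R']);t=np.array(m['t'])
    v,u=np.indices(d.shape); 
    c=np.stack([(u-K[0,2])/K[0,0]*d,(v-K[1,2])/K[1,1]*d,d],-1)
    w=(c-t)@R; w[d==0]=np.nan
    return w
E
python3 - <<'E'
from h import *
o=ctrl.get_obs();print({k:np.round(v,3) for k,v in o.items()},ctrl.tcp_to_grasp)
for n in('scene','side'):
    p,d,m=snap(n);cv2.imwrite(f'pics/{n}0.png',cv2.resize(p,(800,600)));np.savez(f'{n}0.npz',p=p,d=d,w=pts(d,m))
E
```

```text
pics
{'clock': np.float64(0.0), 'joint_pos': array([-4.9497e+01,  2.0592e+01,  6.3200e-01, -2.0000e-02, -7.0136e+01,
       -1.6507e+01]), 'qvel': array([-0.14 ,  0.008, -0.106,  0.085, -0.042, -0.016]), 'tau': array([-1.0000e-03, -5.8272e+01,  2.9306e+01,  6.9970e+00,  7.0000e-03,
       -0.0000e+00]), 'tool_pos': array([ 0.274, -0.616,  0.226]), 'orientation': array([ 1.79902e+02, -1.00000e-02, -1.56011e+02]), 'force': array([-0.255, -0.224,  0.536]), 'moment': array([ 0.004, -0.013,  0.   ]), 'gripper_force': np.float64(0.0), 'opening': np.float64(0.088)} 0.0188
```

View pics/scene0.png

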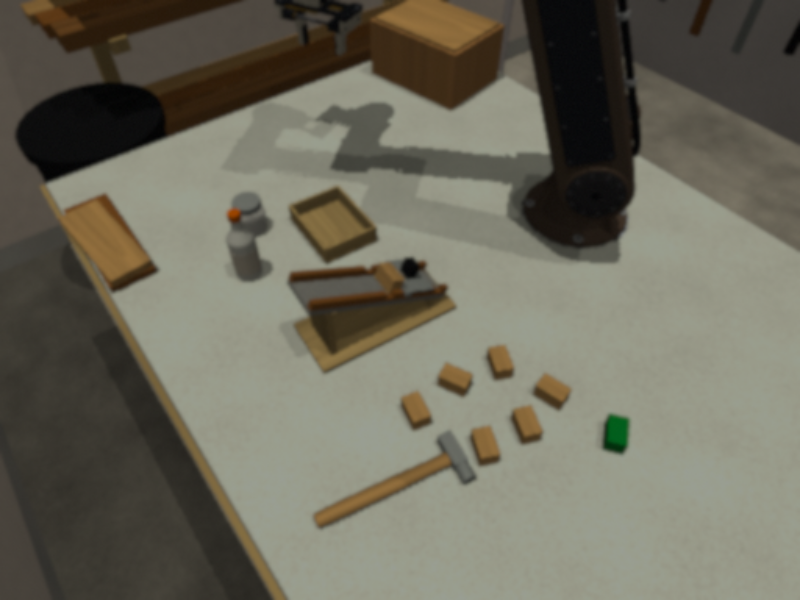

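View pics/side0.png

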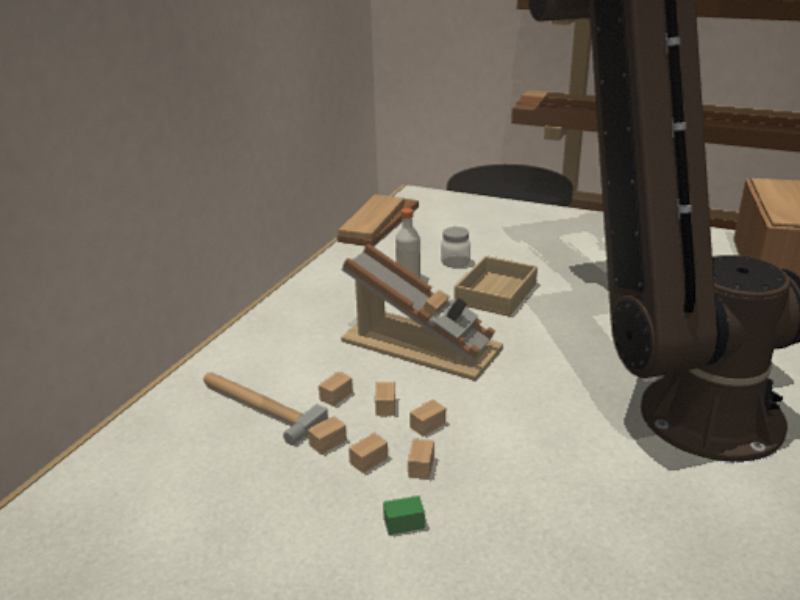

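The scene view (800x600) shows six wooden blanks at (455,378), (500,362), (552,390), (416,409), (527,423) and (485,444). A green look-alike sits at (617,433), to be left alone. The chute is around (370,285) with the offcut at (390,277) and the black grip at (410,267). The tray is at (333,222). The side view agrees.

```bash
cat >> h.py <<'E'
def blanks(w,p,lo=0.024,hi=0.045,reg=None):
    """tops of wooden pieces on the bench: centre, yaw of the long axis"""
    h=cv2.cvtColor(p,cv2.COLOR_BGR2HSV)
    m=(w[...,2]>lo)&(w[...,2]<hi)
    if reg is not None: m&=(w[...,0]>reg[0])&(w[...,0]<reg[1])&(w[...,1]>reg[2])&(w[...,1]<reg[3])
    n,l,s,_=cv2.connectedComponentsWithStats(m.astype(np.uint8))
    out=[]
    for i in range(1,n):
        if s[i,4]<25: continue
        q=w[l==i]; t=q[q[:,2]>np.percentile(q[:,2],90)-0.006]
        if len(t)<8: continue
        (c,sz,a)=cv2.minAreaRect((t[:,:2]*1000).astype(np.float32))
        if sz[0]>sz[1]: a+=90
        a=(a+90)%180-90  # turn of own y from world y
        out.append((np.round(c,1),np.round(sz,1),round(a,1),round(float(np.median(t[:,2])),4),s[i,:2]+s[i,2:4]//2,np.median(h[l==i],0).astype(int)))
    return out
E
python3 - <<'E'
from h import *
for n in('scene','side'):
    z=np.load(n+'0.npz');w=z['w'];p=z['p']
    print(n,'bench z',np.nanmedian(w[(abs(w[...,2])<.02)][:,2]))
    for b in blanks(w,p,reg=(0.2,1.1,-.6,.6)): print(*b)
    # rack base
    m=(w[...,2]>.008)&(w[...,2]<.017)&(w[...,0]>.3)&(w[...,0]<1)&(abs(w[...,1])<.4)
    k,l,s,_=cv2.connectedComponentsWithStats(cv2.morphologyEx(m.astype(np.uint8),cv2.MORPH_OPEN,np.ones((2,2))))
    for i in range(1,k):
        if s[i,4]>150: print('flat12',s[i],cv2.minAreaRect((w[l==i][:,:2]*1000).astype(np.float32)))
    # black grip
    g=(p.max(-1)<45)&(w[...,2]>.05)&(w[...,2]<.2)&(w[...,0]>.35)
    k,l,s,_=cv2.connectedComponentsWithStats(g.astype(np.uint8))
    for i in range(1,k):
        if s[i,4]>15: print('grip',s[i],np.round(w[l==i].mean(0),4),np.round(w[l==i].min(0),3),np.round(w[l==i].max(0),3))
    # tray rim
    m=(w[...,2]>.04)&(w[...,2]<.05)&(w[...,0]>.3)&(w[...,0]<1)&(w[...,1]<-.05)&(w[...,1]>-.5)
    k,l,s,_=cv2.connectedComponentsWithStats(m.astype(np.uint8))
    for i in range(1,k):
        if s[i,4]>40: print('rim',s[i],cv2.minAreaRect((w[l==i][:,:2]*1000).astype(np.float32)))
E
```

```text
scene bench z -0.0011805710243522846
[ 482.9 -282.3] [176.8 132.7] -3.7 0.0416 [212 141] [ 20 129  74]
[ 909.5 -499.2] [ 90.3 205.8] 5.7 0.0337 [ 70 159] [ 18 148 139]
[ 624.  -371.2] [56.7 14.2] -84.7 0.0413 [162 142] [26 25 67]
[ 704.7 -260.9] [22.5 52.1] 67.7 0.0403 [158 171] [22 44 71]
[427.9 -14.1] [58.2 17.7] -13.6 0.0379 [274 177] [25 34 90]
[441.9  32.7] [ 3.8 45.6] 85.5 0.0429 [279 189] [20 94 50]
[673.6 -29.2] [10.6 83. ] 2.1 0.0419 [206 213] [ 20 133  57]
[440.  212.7] [56.8 34.4] -24.3 0.0327 [320 230] [ 18 147 136]
[530.9 191.7] [35.  53.7] 23.5 0.0327 [291 241] [ 18 147 136]
[410.  313.3] [35.1 53.3] 13.2 0.0327 [354 249] [ 18 147 136]
[625.7 199.6] [56.  33.8] -13.2 0.0325 [266 261] [ 17 147 137]
[492. 333.] [55.7 35.3] -22.0 0.0329 [337 270] [ 17 147 136]
[383.9 435.1] [55.1 34.2] -53.6 0.0331 [395 276] [ 68 247  94]
[574.7 319.4] [55.1 34.6] -24.5 0.0329 [310 284] [ 18 147 137]
[629.1 305.2] [85.7 31.7] -10.0 0.0255 [292 292] [ 39  18 105]
[701.7 287.3] [12.3 54.2] 78.2 0.025 [264 302] [ 18 147 125]
[744.  280.2] [12.5 35. ] 81.0 0.0254 [248 310] [ 17 147 141]
[805.4
[... 1651 characters left out ...]
 212.1] [54.7 37.7] -23.7 0.0353 [273 264] [ 16 104 176]
[573.8 319.2] [55.8 38.5] -21.9 0.0352 [209 275] [ 16 105 176]
[489.8 332.1] [56.9 37.1] -24.9 0.0354 [235 286] [ 16 105 176]
[407.4 312. ] [34.  57.6] 14.1 0.0353 [269 290] [ 16 105 178]
[381.8 434.1] [54.5 37.1] -55.9 0.0352 [258 326] [ 62 112 125]
flat12 [ 221  201  101   42 1539] ((548.0126342773438, -16.08313751220703), (127.06748962402344, 293.2867736816406), 84.76580047607422)
rim [282 157  19   6  47] ((616.2255249023438, -380.03802490234375), (67.37068939208984, 34.61677169799805), 20.605487823486328)
rim [291 163  53  30 285] ((481.4624938964844, -282.6855773925781), (179.06675720214844, 132.56387329101562), 86.2227554321289)
```

Candidates: the six wood-coloured blocks (hue 17) against the one green block (hue 68), which is the look-alike. The colours are unambiguous, so I go for the six. First I move over the chute and look from near.

```bash
python3 -m crank '[[[0,0,0.05],[0,0,0],1],[[0,0,0.05],[0,0,0],1],[[0.01,0.05,0.0],[0,0,-3],1],[[0.01,0.05,0.0],[0,0,-3],1],[[0.01,0.05,0.0],[0,0,-3],1],[[0.01,0.05,0.0],[0,0,-3],1],[[0.02,0.05,0.0],[0,0,-3],1],[[0.02,0.05,0.0],[0,0,-3],1],[[0.02,0.05,0.0],[0,0,-3],1],[[0.02,0.05,0.0],[0,0,-3],1],[[0.02,0.05,0.0],[0,0,-3],1],[[0.02,0.05,0.0],[0,0,-3],1]]'
python3 -m crank '[[[0.02,0.05,0.0],[0,0,0],1],[[0.02,0.03,0.0],[0,0,0],1],[[0,0,0],[0,0,0],1],[[0,0,0],[0,0,0],1],[[0,0,0],[0,0,0],1]]'
cat >> h.py <<'E'
from scipy.spatial.transform import Rotation as Ro
def tool():
    o=ctrl.get_obs(); return np.array(o['tool_pos']),Ro.from_euler('xyz',o['orientation'],degrees=True)
E
python3 - <<'E'
from h import *
p,r=tool();print(p,r.as_matrix().round(3))
im,d,m=snap('wrist');R=np.array(m['R']);c=-R.T@m['t'];print('cam in tool',r.inv().apply(c-p),'axis in tool',r.inv().apply(R[2]))
cv2.imwrite('pics/w1.png',im);np.savez('w1.npz',p=im,d=d,w=pts(d,m))
E
```

```text
clock: 1.3
tool_pos: [0.4251, -0.14, 0.3267]
orientation: [180.0, 0.0, 173.9]
force: [1.3, -0.5, 0.4]
opening: 0.0879
gripper_force: 0.0
clock: 1.8
tool_pos: [0.4632, -0.066, 0.3264]
orientation: [-180.0, -0.0, 174.0]
force: [0.6, -0.0, -0.7]
opening: 0.0876
gripper_force: 0.0
[ 0.46324128 -0.06600347  0.32636185] [[-0.994  0.105 -0.001]
 [ 0.105  0.994 -0.   ]
 [ 0.001 -0.    -1.   ]]
cam in tool [ 0.08474433 -0.00108451 -0.15738447] axis in tool [-3.10646262e-01 -1.31730165e-04  9.50525582e-01]
```

View pics/w1.png

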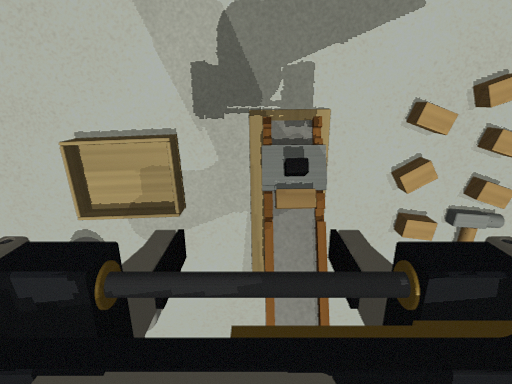

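The wrist view shows the chute down the middle (column 297) with the offcut at (296,198), the grip at (296,166) and the tray at (125,175). The fit of the chute comes next.

```bash
cat >> h.py <<'E'
TH=0.42
def chR(yaw): return Ro.from_euler('zy',[yaw,-TH]).as_matrix()  # columns: chute axes in world
def toch(w,ch): return (w-np.array([ch[0],ch[1],0.035]))@chR(ch[2])
def fit(w,ch):
    """plane of the deck gives tilt/yaw/x0; rails give y0, yaw"""
    from scipy.optimize import least_squares
    for it in range(6):
        q=toch(w,ch)
        inx=(q[...,0]>.01)&(q[...,0]<.30)
        rt=inx&(abs(q[...,2]-.016)<.004)&(abs(q[...,1])>.026)&(abs(q[...,1])<.048)
        dk=inx&(abs(q[...,2])<.006)&(abs(q[...,1])<.026)&(q[...,0]>.135)
        P=w[rt];L=q[rt][:,1]>0;D=w[dk]
        def f(c):
            a=toch(P,c);y=a[:,1]-np.where(L,.037,-.037)
            return np.r_[y/np.sqrt(len(y)),toch(D,c)[:,2]/np.sqrt(len(D))]
        ch=least_squares(f,ch,x_scale=[.01,.01,.05]).x
    q=toch(D,ch); A=np.c_[q[:,:2],np.ones(len(q))]
    return ch,len(P),len(D),np.linalg.lstsq(A,q[:,2],rcond=None)[0],np.std(q[:,2])
E
python3 - <<'E'
from h import *
for n in('w1','scene0','side0'):
    z=np.load(n+'.npz');w=z['w']
    ch,*r=fit(w,np.array([.41,-.005,-.1]));print(n,ch.round(4),r)
    q=toch(w,ch);b=(abs(q[...,1])<.05)&(q[...,0]>0)&(q[...,0]<.3)
    p=z['p'];h=cv2.cvtColor(p,cv2.COLOR_BGR2HSV)
    g=b&(p.max(-1)<45)&(q[...,2]>.045)
    print(' grip top',q[g].min(0).round(4),q[g].max(0).round(4),np.median(q[g],0).round(4),g.sum())
    o=b&(q[...,2]>.028)&(q[...,2]<.04)&(h[...,1]>70)&(abs(q[...,0]-.123)<.03)
    if o.sum(): print(' offcut top',np.percentile(q[o],[3,50,97],axis=0).round(4),o.sum())
E
```

```text
w1 [ 0.4174 -0.0099 -0.0857] [2416, 3244, array([ 0.00187387, -0.03772099, -0.00039439]), np.float64(0.0009979463243026715)]
 grip top [ 0.069 -0.05   0.045] [0.1924 0.0462 0.3578] [0.1806 0.0018 0.3407] 26838
 offcut top [[ 0.1082 -0.0246  0.0318]
 [ 0.1205  0.0002  0.0337]
 [ 0.1325  0.0257  0.0356]] 755
scene0 [ 0.4206 -0.008  -0.0802] [499, 471, array([ 0.00304192, -0.02908181, -0.00086431]), np.float64(0.001193356210563341)]
 grip top [ 0.     -0.0164  0.0455] [0.089 0.05  0.553] [0.0201 0.0142 0.5101] 963
 offcut top [[ 0.1074 -0.0247  0.0289]
 [ 0.1214  0.0025  0.0331]
 [ 0.1333  0.0275  0.036 ]] 114
side0 [ 0.4117 -0.0068 -0.0854] [456, 354, array([-9.44010866e-04, -2.37025226e-02,  2.67086021e-05]), np.float64(0.002031832525647375)]
 grip top [ 0.     -0.0411  0.0451] [0.1388 0.05   0.6838] [0.0527 0.0207 0.5854] 2001
 offcut top [[ 0.1146 -0.0238  0.029 ]
 [ 0.1258  0.0022  0.0324]
 [ 0.1384  0.0271  0.0371]] 99
```

```bash
python3 - <<'E'
from h import *
for n in('w1','scene0'):
    z=np.load(n+'.npz');w=z['w'];p=z['p'];h=cv2.cvtColor(p,cv2.COLOR_BGR2HSV)
    ch=np.array([.4175,-.0095,-.0857]);q=toch(w,ch)
    for s in(1,-1):
        X=[];E=[]
        for x in np.arange(.0,.31,.01):
            k=(abs(q[...,0]-x)<.005)&(abs(q[...,2]-.016)<.003)&(q[...,1]*s>.024)&(q[...,1]*s<.05)&(h[...,1]>80)
            if k.sum()>8: X.append(x);E.append(np.percentile(q[k][:,1],[5,95]))
        E=np.array(E);print(n,s,len(X),[np.polyfit(X,E[:,i],1).round(4) for i in(0,1)])
    b=(abs(q[...,1])<.05)&(q[...,0]>0)&(q[...,0]<.3)
    o=b&(q[...,2]>.029)&(q[...,2]<.04)&(h[...,1]>70)&(abs(q[...,0]-.123)<.03)
    print('off',cv2.minAreaRect((q[o][:,:2]*1000).astype(np.float32)))
    g=b&(p.max(-1)<45)&(q[...,2]>.048)&(q[...,2]<.06)&(abs(q[...,0]-.08)<.03)
    print('grip',cv2.minAreaRect((q[g][:,:2]*1000).astype(np.float32)),np.percentile(q[g],[2,98],axis=0).round(4))
    s=b&(q[...,2]>.018)&(q[...,2]<.025)&(h[...,1]<60)&(q[...,0]<.12)
    print('plate',cv2.minAreaRect((q[s][:,:2]*1000).astype(np.float32)),np.percentile(q[s],[2,50,98],axis=0).round(4))
E
```

```text
w1 1 19 [array([-0.0006,  0.0311]), array([-0.0006,  0.0419])]
w1 -1 19 [array([ 0.0022, -0.0431]), array([-0.0003, -0.0319])]
off ((120.27305603027344, 0.36875343322753906), (53.456573486328125, 24.670866012573242), 89.37541961669922)
grip ((78.53839874267578, 0.7125463485717773), (29.681171417236328, 19.11910629272461), 89.49790954589844) [[ 0.0693 -0.014   0.0501]
 [ 0.0879  0.0145  0.0542]]
plate ((74.21205139160156, -0.14188003540039062), (63.87186050415039, 91.39549255371094), 0.4166445732116699) [[ 0.0438 -0.0438  0.0184]
 [ 0.0733 -0.0034  0.0208]
 [ 0.104   0.0437  0.0233]]
scene0 1 2 [array([0.0297, 0.0247]), array([-0.0054,  0.0435])]
scene0 -1 14 [array([-0.0028, -0.0393]), array([-0.0028, -0.028 ])]
off ((121.9656753540039, 2.657855987548828), (58.038028717041016, 29.187023162841797), 87.20500183105469)
grip ((81.7098159790039, 5.867732524871826), (18.834558486938477, 23.309675216674805), 4.7024736404418945) [[ 0.0731 -0.0057  0.0487]
 [ 0.0907  0.0176  0.0524]]
plate ((74.37370300292969, 2.6332550048828125), (93.9770278930664, 57.7337646484375), 89.00402069091797) [[ 0.0466 -0.0438  0.0181]
 [ 0.0778  0.0193  0.0193]
 [ 0.1021  0.0483  0.0237]]
```

```bash
cat >> h.py <<'E'
CH=np.array([.4175,-.0095,-.0857])
def chw(x,y,z): return np.array([CH[0],CH[1],.035])+chR(CH[2])@(np.array([x,y,z])/1000)
def chrot():
    A=chR(CH[2]); return Ro.from_matrix(np.c_[-A[:,0],A[:,1],-A[:,2]])
def go(tgt,rot,lab=''):
    p,r=tool(); print(lab,'d',((tgt-p)*1000).round(1),'mm rot',(rot*r.inv()).as_rotvec(degrees=True).round(2))
def down(yd): # tool pointing down, closing axis turned yd deg from world y
    a=np.radians(yd); return Ro.from_matrix(np.array([[-np.cos(a),-np.sin(a),0],[-np.sin(a),np.cos(a),0],[0,0,-1]]))
E
python3 - <<'E'
from h import *
go(chw(120.5,.3,80),chrot(),'above offcut')
print('n*10',chR(CH[2])[:,2]*10,'x*10',chR(CH[2])[:,0]*10)
E
```

```text
above offcut d [  31.3   46.8 -169.5] mm rot [ -0.24 -24.08   1.13]
n*10 [-4.07760453e+00  3.46944695e-17  9.13088940e+00] x*10 [ 9.09737906 -0.85595135  4.06263973]
```

```bash
sed -i "s/'zy'/'ZY'/" h.py; python3 - <<'E'
from h import *
for n in('w1','scene0','side0'):
    z=np.load(n+'.npz');w=z['w'];p=z['p'];h=cv2.cvtColor(p,cv2.COLOR_BGR2HSV)
    ch,*r=fit(w,CH);print(n,ch.round(4),r);q=toch(w,ch)
    for s in(1,-1):
        X=[];E=[]
        for x in np.arange(.0,.31,.01):
            k=(abs(q[...,0]-x)<.005)&(abs(q[...,2]-.016)<.003)&(q[...,1]*s>.024)&(q[...,1]*s<.05)&(h[...,1]>80)
            if k.sum()>8: X.append(x);E.append(np.percentile(q[k][:,1],[5,95]))
        E=np.array(E);print(n,s,len(X),[np.polyfit(X,E[:,i],1).round(4) for i in(0,1)])
    b=(abs(q[...,1])<.05)&(q[...,0]>0)&(q[...,0]<.3)
    o=b&(q[...,2]>.029)&(q[...,2]<.04)&(h[...,1]>70)&(abs(q[...,0]-.123)<.03)
    print('off',cv2.minAreaRect((q[o][:,:2]*1000).astype(np.float32)))
    g=b&(p.max(-1)<45)&(q[...,2]>.048)&(q[...,2]<.06)&(abs(q[...,0]-.08)<.03)
    print('grip',cv2.minAreaRect((q[g][:,:2]*1000).astype(np.float32)),np.percentile(q[g],[2,98],axis=0).round(4))
E
```

```text
w1 [ 0.4182 -0.0105 -0.0944] [2134, 3207, array([ 2.23615749e-04,  1.24996088e-03, -4.71026459e-05]), np.float64(0.0008189631571304956)]
w1 1 19 [array([0.0014, 0.031 ]), array([-0.0003,  0.0424])]
w1 -1 19 [array([ 0.0028, -0.0427]), array([ 0.0007, -0.0315])]
off ((119.60121154785156, 0.12273597717285156), (53.60084533691406, 24.675275802612305), 89.40943908691406)
grip ((77.8975601196289, -0.2644186019897461), (29.57387924194336, 19.124591827392578), 89.53231048583984) [[ 0.0686 -0.015   0.0504]
 [ 0.0873  0.0135  0.0546]]
scene0 [ 0.4221 -0.0072 -0.0941] [486, 480, array([ 0.00125241,  0.00966677, -0.00021558]), np.float64(0.0011466573899193637)]
scene0 1 19 [array([0.0134, 0.0273]), array([-0.0004,  0.0421])]
scene0 -1 15 [array([-0.0041, -0.0419]), array([ 0.0019, -0.0323])]
off ((118.00379180908203, -1.2518901824951172), (57.87092208862305, 29.1846923828125), 87.26882934570312)
grip ((77.27436065673828, 1.005441665649414), (19.872474670410156, 24.073884963989258), 4.695136547088623) [[ 0.0672 -0.0105  0.0481]
 [ 0.0867  0.0133  0.0544]]
side0 [ 0.413  -0.0075 -0.0934] [448, 359, array([-0.00124649,  0.00435838,  0.00030584]), np.float64(0.002053630683911196)]
side0 1 12 [array([0.0089, 0.0275]), array([-0.0034,  0.043 ])]
side0 -1 6 [array([ 0.0001, -0.0428]), array([ 0.0112, -0.0329])]
off ((125.39031982421875, -0.6184558868408203), (60.88716125488281, 24.765859603881836), 89.52899169921875)
grip ((74.22691345214844, -4.271417140960693), (0.0, 0.0), 0.0) [[ 0.0742 -0.0043  0.0548]
 [ 0.0742 -0.0043  0.0548]]
```

```bash
sed -i "s/^CH=.*/CH=np.array([.4178,-.0102,-.0942])/" h.py; python3 - <<'E'
from h import *
go(chw(120,.2,80),chrot(),'above offcut')
go(chw(120,.2,19),chrot(),'offcut')
A=chR(CH[2]);print('n*10',A[:,2]*10,'x*10',A[:,0]*10)
E
```

```text
above offcut d [  31.2   49.1 -169.5] mm rot [ -2.4  -23.96   0.65]
offcut d [  56.    46.7 -225.2] mm rot [ -2.4  -23.96   0.65]
n*10 [-4.05952631  0.38354252  9.1308894 ] x*10 [ 9.09040724 -0.85885827  4.07760453]
```

```bash
python3 -m crank '[[[0.008,0.012,-0.042],[-0.8,-8,0.2],1],[[0.008,0.012,-0.042],[-0.8,-8,0.2],1],[[0.008,0.012,-0.042],[-0.8,-8,0.2],1],[[0.0072,0.0131,-0.0435],[0,0,0],1],[[0,0,0],[0,0,0],1],[[0,0,0],[0,0,0],1],[[0,0,0],[0,0,0],1]]'
python3 - <<'E'
from h import *
go(chw(120,.2,80),chrot(),'above offcut');go(chw(120,.2,19),chrot(),'offcut')
E
```

```text
clock: 2.55
tool_pos: [0.4951, -0.0288, 0.1813]
orientation: [-179.3, 20.3, 173.9]
force: [-0.6, 0.6, -0.5]
opening: 0.0876
gripper_force: 0.0
above offcut d [ -0.7  11.5 -24.3] mm rot [ 0.28 -3.84  0.99]
offcut d [ 24.1   9.2 -80. ] mm rot [ 0.28 -3.84  0.99]
```

```bash
python3 -m crank '[[[0,0.006,-0.012],[0.1,-1.9,0.5],1],[[-0.0007,0.0055,-0.0123],[0.1,-1.9,0.5],1],[[0.008,-0.0008,-0.0186],[0,0,0],1],[[0.008,-0.0008,-0.0186],[0,0,0],1],[[0.0088,-0.0007,-0.0185],[0,0,0],1],[[0,0,0],[0,0,0],1],[[0,0,0],[0,0,0],1]]'
python3 - <<'E'
from h import *
go(chw(120,.2,19),chrot(),'offcut')
E
```

```text
clock: 3.25
tool_pos: [0.5284, -0.023, 0.1172]
orientation: [179.7, 22.2, 174.6]
force: [-0.0, 0.5, -0.3]
opening: 0.0875
gripper_force: 0.0
offcut d [ -9.2   3.4 -15.9] mm rot [-0.48 -1.79 -0.16]
```

```bash
python3 -m crank '[[[0,0,0],[0,0,0],1],[[0,0,0],[0,0,0],1]]'
python3 - <<'E'
from h import *
go(chw(120,.2,19),chrot(),'offcut')
E
python3 -m crank '[[[-0.0046,0.0017,-0.008],[-0.2,-0.9,-0.1],1],[[-0.0046,0.0017,-0.0079],[-0.2,-0.9,-0.1],1],[[0,0,0],[0,0,0],1],[[0,0,0],[0,0,0],1]]'
python3 - <<'E'
from h import *
go(chw(120,.2,19),chrot(),'offcut')
E
```

```text
clock: 3.45
tool_pos: [0.5277, -0.0219, 0.1173]
orientation: [179.6, 22.3, 174.7]
force: [0.2, -0.4, 0.2]
opening: 0.0877
gripper_force: 0.0
offcut d [ -8.6   2.3 -16. ] mm rot [-0.53 -1.76 -0.28]
clock: 3.85
tool_pos: [0.527, -0.0214, 0.1167]
orientation: [179.4, 22.3, 174.7]
force: [0.6, 0.1, 0.4]
opening: 0.0877
gripper_force: 0.0
offcut d [ -7.8   1.8 -15.4] mm rot [-0.75 -1.75 -0.31]
```

```bash
python3 - <<'E'
from h import *
print(np.round(ctrl.get_obs()['joint_pos'],1), np.round(ctrl.get_obs()['tau'],1))
E
```

```text
[  20.3    1.   -58.2   41.1  -13.5 -154.2] [  0.  -22.7  21.2   3.1   0.5   0. ]
```

The third joint is at its limit (-58.2°), because the tool leaning back this close to the base folds the arm too far. The pads close across the chute, so I can work with the tool upright there. The blanks I will pick with the tool tilted 24° the other way, so they come out parallel to the deck.

```bash
cat >> h.py <<'E'
YC=np.degrees(-.0942)
Z=np.array([0,0,.001])
def over(x,y,zc,h): return chw(x,y,zc)+h*Z   # tip h mm straight above a chute point, tool down
def pick(c,yd,h=7,tilt=24.06,zc=.017):  # blank on the bench; tool tilted so that it is flat to the deck when the tool is upright
    r=Ro.from_euler('z',yd,degrees=True)*Ro.from_euler('y',tilt,degrees=True)*Ro.from_euler('z',-yd,degrees=True)*down(yd)
    t=np.array([c[0]/1000,c[1]/1000,zc])-r.as_matrix()[:,2]*h/1000
    return t,r
E
python3 -m crank '[[[-0.01,0.00,0.04],[0.4,4,0],1],[[-0.008,0.002,0.03],[0.4,4,0],1],[[0,0,0],[0.4,7,0],1],[[0,0,0],[0.4,7,0],1],[[0,0,0],[0,0,0],1],[[0,0,0],[0,0,0],1]]'
python3 - <<'E'
from h import *
print(np.round(ctrl.get_obs()['joint_pos'],1))
go(over(120,.2,17,60),down(YC),'above');go(over(120,.2,17,6.5),down(YC),'offcut')
E
```

```text
clock: 4.45
tool_pos: [0.5229, -0.0322, 0.1713]
orientation: [-178.8, 3.2, 174.3]
force: [-0.2, -0.3, -0.2]
opening: 0.0875
gripper_force: 0.0
[  19.8    7.   -26.5    3.   -54.2 -117.3]
above d [ -2.9  12.5 -11.8] mm rot [1.5  3.07 0.34]
offcut d [ -2.9  12.5 -65.3] mm rot [1.5  3.07 0.34]
```

```bash
python3 -m crank '[[[-0.0015,0.006,-0.006],[0.75,1.5,0.15],1],[[-0.0014,0.0065,-0.0058],[0.75,1.55,0.2],1],[[0,0,0],[0,0,0],1],[[0,0,0],[0,0,0],1]]'
python3 - <<'E'
from h import *
go(over(120,.2,17,60),down(YC),'above');go(over(120,.2,17,6.5),down(YC),'offcut')
E
```

```text
clock: 4.85
tool_pos: [0.5194, -0.0195, 0.1602]
orientation: [180.0, 0.0, 174.7]
force: [-0.1, 0.3, 0.4]
opening: 0.0876
gripper_force: 0.0
above d [ 0.6 -0.1 -0.7] mm rot [-0.01  0.04 -0.08]
offcut d [  0.6  -0.1 -54.2] mm rot [-0.01  0.04 -0.08]
```

Now it tracks well. Descend, close, and lift straight up.

```bash
python3 -m crank '[[[0.0006,0,-0.02],[0,0,0],1],[[0,0,-0.02],[0,0,0],1],[[0,0,-0.014],[0,0,0],1],[[0,0,0],[0,0,0],1],[[0,0,0],[0,0,0],-1],[[0,0,0],[0,0,0],-1],[[0,0,0],[0,0,0],-1],[[0,0,0],[0,0,0],-1],[[0,0,0],[0,0,0],-1],[[0,0,0],[0,0,0],-1]]'
python3 - <<'E'
from h import *
p,d,m=snap('wrist');cv2.imwrite('pics/w2.png',p)
go(over(120,.2,17,6.5),down(YC),'offcut')
E
```

```text
clock: 5.85
tool_pos: [0.5204, -0.0195, 0.1068]
orientation: [180.0, 0.1, 174.7]
force: [-1.0, 0.4, 3.8]
opening: 0.0535
gripper_force: 30.0
offcut d [-0.4 -0.2 -0.9] mm rot [-0.03  0.08 -0.09]
```

View pics/w2.png

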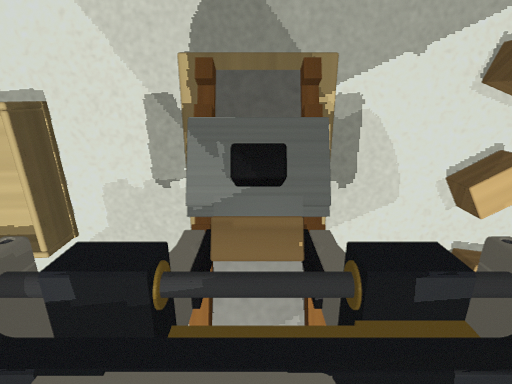

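The offcut is between the pads (256,240) and clear of the plate. I lift it and carry it to the tray.

```bash
python3 -m crank '[[[0,0,0.01],[0,0,0],-1],[[0,0,0.02],[0,0,0],-1],[[0,0,0.035],[0,0,0],-1],[[0,0,0.035],[0,0,0],-1],[[-0.006,-0.044,0],[0,0,0],-1],[[-0.006,-0.044,0],[0,0,0],-1],[[-0.006,-0.044,0],[0,0,0],-1],[[-0.006,-0.044,0],[0,0,0],-1],[[-0.006,-0.044,0],[0,0,0],-1],[[-0.006,-0.044,0],[0,0,0],-1],[[0,0,0],[0,0,0],-1],[[0,0,0],[0,0,0],-1]]'
python3 - <<'E'
from h import *
go(np.array([.481,-.283,.045]),down(-4),'tray')
E
```

```text
clock: 7.1
tool_pos: [0.4835, -0.2846, 0.2065]
orientation: [180.0, 0.0, 174.5]
force: [0.2, -0.2, -1.7]
opening: 0.0534
gripper_force: 30.0
tray d [  -2.5    1.6 -161.5] mm rot [-0.04  0.02  1.48]
```

```bash
python3 -m crank '[[[-0.0025,0.0015,-0.04],[0,0,0],-1],[[0,0,-0.04],[0,0,0],-1],[[0,0,-0.04],[0,0,0],-1],[[0,0,-0.03],[0,0,0],-1],[[0,0,-0.011],[0,0,0],-1],[[0,0,0],[0,0,0],0.6],[[0,0,0],[0,0,0],0.6],[[0,0,0],[0,0,0],0.6],[[0,0,0],[0,0,0],0.6],[[0,0,0.04],[0,0,0],0.6],[[0,0,0.04],[0,0,0],0.6],[[0,0,0.04],[0,0,0],0.6]]'
python3 - <<'E'
from h import *
p,d,m=snap('wrist');cv2.imwrite('pics/w3.png',p)
# grip: centre axis; tip 29mm vertical above deck at x of grip
t=over(79,0,37,0);t2=chw(79,0,0)
print('tip vs deck')
go(t+60*Z,down(YC),'above grip');go(t,down(YC),'grip')
E
```

```text
clock: 8.3
tool_pos: [0.4816, -0.2821, 0.1678]
orientation: [180.0, 0.1, 174.7]
force: [1.6, -0.7, -0.3]
opening: 0.07
gripper_force: 0.0
tip vs deck
above grip d [-10.3 268.1 -14.3] mm rot [ 0.23  0.63 -0.16]
grip d [-10.3 268.1 -74.3] mm rot [ 0.23  0.63 -0.16]
```

View pics/w3.png

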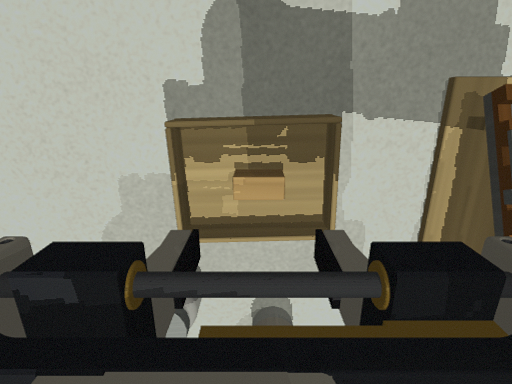

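The offcut lies flat in the scrap tray at (258,185). Next is the stop grip.

```bash
python3 -m crank '[[[-0.002,0.045,0.01],[0,0,0],0.6],[[-0.002,0.045,0],[0,0,0],0.6],[[-0.002,0.045,0],[0,0,0],0.6],[[-0.002,0.045,0],[0,0,0],0.6],[[-0.002,0.045,0],[0,0,0],0.6],[[-0.002,0.043,0],[0,0,0],0.6],[[0,0,-0.03],[0,0,0],0.6],[[0,0,0],[0,0,0],0.6],[[0,0,0],[0,0,0],0.6]]'
python3 - <<'E'
from h import *
p,d,m=snap('wrist');w=pts(d,m);q=toch(w,CH)
g=(abs(q[...,1])<.03)&(p.max(-1)<45)&(q[...,2]>.048)&(q[...,2]<.06)&(abs(q[...,0]-.08)<.03)
print('grip',cv2.minAreaRect((q[g][:,:2]*1000).astype(np.float32)),np.median(q[g][:,2]))
go(chw(75,0,35),down(YC),'grip')
E
```

```text
clock: 9.25
tool_pos: [0.4695, -0.0144, 0.1459]
orientation: [-180.0, 0.0, 174.7]
force: [-0.2, 0.1, -0.7]
opening: 0.0702
gripper_force: 0.0
grip ((77.7165298461914, 0.10143661499023438), (19.27678680419922, 29.125328063964844), 0.02971692942082882) 0.052734643790660084
grip d [  1.7  -0.7 -48.9] mm rot [-0.01  0.09 -0.05]
```

```bash
python3 -m crank '[[[0.0017,-0.0007,-0.02],[0,0,0],0.6],[[0,0,-0.02],[0,0,0],0.6],[[0,0,-0.009],[0,0,0],0.6],[[0,0,0],[0,0,0],0.6],[[0,0,0],[0,0,0],-1],[[0,0,0],[0,0,0],-1],[[0,0,0],[0,0,0],-1],[[0,0,0],[0,0,0],-1],[[0,0,0],[0,0,0],-1],[[0,0,0],[0,0,0],-1],[[0,0,0],[0,0,0],-1]]'
python3 - <<'E'
from h import *
go(chw(75,0,35)+chR(CH[2])[:,2]*.018,down(YC),'lifted')
E
```

```text
clock: 10.4
tool_pos: [0.4715, -0.0146, 0.0966]
orientation: [180.0, 0.1, 174.7]
force: [-1.4, 2.0, 2.1]
opening: 0.0298
gripper_force: 30.0
lifted d [-7.   0.  17.4] mm rot [-0.03  0.06 -0.09]
```

```bash
python3 -m crank '[[[-0.0036,0.0003,0.0082],[0,0,0],-1],[[-0.0037,0.0004,0.0082],[0,0,0],-1],[[0,0,0],[0,0,0],-1],[[-0.0117,0.0011,-0.0052],[0,0,0],-1],[[-0.0117,0.0011,-0.0052],[0,0,0],-1],[[-0.0116,0.0011,-0.0053],[0,0,0],-1],[[0,0,0],[0,0,0],-1],[[0,0,0],[0,0,0],-1]]'
python3 - <<'E'
from h import *
p,d,m=snap('wrist');w=pts(d,m);q=toch(w,CH);h=cv2.cvtColor(p,cv2.COLOR_BGR2HSV)
g=(abs(q[...,1])<.03)&(p.max(-1)<45)&(q[...,2]>.06)&(q[...,2]<.08)&(abs(q[...,0]-.04)<.03)
if g.any(): print('grip',cv2.minAreaRect((q[g][:,:2]*1000).astype(np.float32)),np.median(q[g][:,2]))
p_,r=tool();print('tip in chute',(toch(p_,CH)*1000).round(1), 'expect', 75-38.5,0,35+18,np.round(ctrl.get_obs()['joint_pos'],1))
cv2.imwrite('pics/w4.png',p)
E
```

```text
clock: 11.2
tool_pos: [0.4291, -0.0106, 0.0973]
orientation: [180.0, 0.1, 174.7]
force: [-0.3, 0.4, -2.8]
opening: 0.0302
gripper_force: 30.0
grip ((39.5847053527832, 0.2761039733886719), (38.62889862060547, 21.67953109741211), 89.10006713867188) 0.07070761474751891
tip in chute [36.2  0.8 52.2] expect 36.5 0 53 [  25.1    4.9  -39.3    0.   -45.8 -120.4]
```

View pics/w4.png

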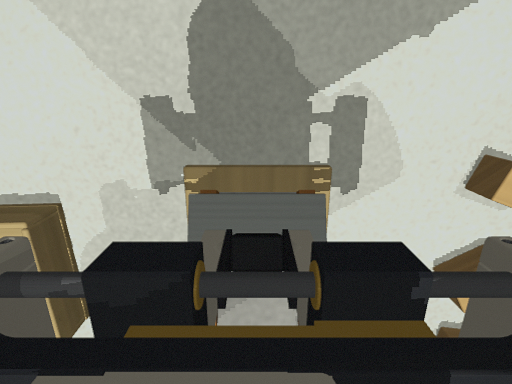

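The stop hangs level and centred over the rails (257,215). I lower it along the normal.

```bash
python3 -m crank '[[[0.0024,-0.0005,-0.0055],[0,0,0],-1],[[0.0024,-0.0005,-0.0055],[0,0,0],-1],[[0,0,0],[0,0,0],-1],[[0.0012,-0.0001,-0.0027],[0,0,0],-1],[[0.0012,-0.0001,-0.0027],[0,0,0],-1],[[0,0,0],[0,0,0],-1],[[0,0,0],[0,0,0],-1]]'
python3 - <<'E'
from h import *
p_,r=tool();print('tip in chute',(toch(p_,CH)*1000).round(1)); print('start was',(toch(np.array([.4715,-.0146,.0966]),CH)*1000).round(1))
E
```

```text
clock: 11.95
tool_pos: [0.4364, -0.012, 0.0808]
orientation: [180.0, 0.1, 174.7]
force: [-0.7, 0.4, -0.0]
opening: 0.0295
gripper_force: 30.0
tip in chute [35.7 -0.  34.2]
start was [74.3  0.7 34.3]
```

Same height as when it was seated, shifted by -38.6 mm. Release and look.

```bash
python3 -m crank '[[[0,0,0],[0,0,0],0.6],[[0,0,0],[0,0,0],0.6],[[0,0,0],[0,0,0],0.6],[[0,0,0],[0,0,0],0.6],[[0,0,0.03],[0,0,0],0.6],[[0,0,0.04],[0,0,0],1],[[0,0,0.05],[0,0,0],1],[[0.03,0,0.05],[0,0,0],1],[[0.03,0,0.05],[0,0,0],1],[[0,0,0],[0,0,0],1],[[0,0,0],[0,0,0],1]]'
python3 - <<'E'
from h import *
p,d,m=snap('wrist');w=pts(d,m);h=cv2.cvtColor(p,cv2.COLOR_BGR2HSV)
q=toch(w,CH)
g=(abs(q[...,1])<.03)&(p.max(-1)<45)&(q[...,2]>.045)&(q[...,2]<.075)&(abs(q[...,0]-.04)<.03)
print('grip',cv2.minAreaRect((q[g][:,:2]*1000).astype(np.float32)),np.median(q[g][:,2]))
s=(abs(q[...,1])<.05)&(q[...,2]>.012)&(q[...,2]<.035)&(h[...,1]<60)&(q[...,0]<.09)&(q[...,0]>-.01)
print('plate',np.percentile(q[s],[2,50,98],axis=0).round(4))
p_,r=tool();print(p_)
sc,d,m=snap('scene');w=pts(d,m)
for b in blanks(w,sc,reg=(0.35,.68,.14,.4)): print(*b)
for i,(c,a) in enumerate([((439,212.5),-24),((530,191),24),((625,198),-14),((409,312.7),13.5),((491,332.6),-23),((574,319),-23)]):
    t,r=pick(c,a); print('ABDCEF'[i],t.round(4))
cv2.imwrite('pics/w5.png',p)
E
```

```text
clock: 13.05
tool_pos: [0.4883, -0.0117, 0.287]
orientation: [179.9, 0.1, 174.7]
force: [-0.5, -1.0, -1.0]
opening: 0.0875
gripper_force: 0.0
grip ((38.76335144042969, -1.294173240661621), (19.48262596130371, 28.375732421875), 0.22053690254688263) 0.05252275715157731
plate [[ 0.0035 -0.0454  0.0155]
 [ 0.0378 -0.0005  0.0208]
 [ 0.0663  0.0431  0.0225]]
[ 0.48729999 -0.01193504  0.28589402]
[439.8 212.6] [58.  34.9] -25.0 0.0325 [320 230] [ 18 146 143]
[531.7 191.7] [36.2 53. ] 25.6 0.0327 [291 241] [ 18 146 143]
[410.1 313.3] [35.5 53.7] 13.3 0.0328 [354 249] [ 18 146 143]
[625.4 198.9] [55.4 34.5] -13.2 0.0327 [266 261] [ 18 146 144]
[492.2 332.7] [55.4 34.7] -23.0 0.0329 [337 270] [ 18 147 143]
[575.  319.9] [55.  34.4] -24.3 0.0327 [310 284] [ 18 146 144]
[626.7 304.7] [85.5 28.1] -11.8 0.0255 [292 291] [ 39  18 111]
A [0.4416 0.2113 0.0234]
B [0.5326 0.1922 0.0234]
D [0.6278 0.1973 0.0234]
C [0.4118 0.3134 0.0234]
E [0.4936 0.3315 0.0234]
F [0.5766 0.3179 0.0234]
```

View pics/w5.png

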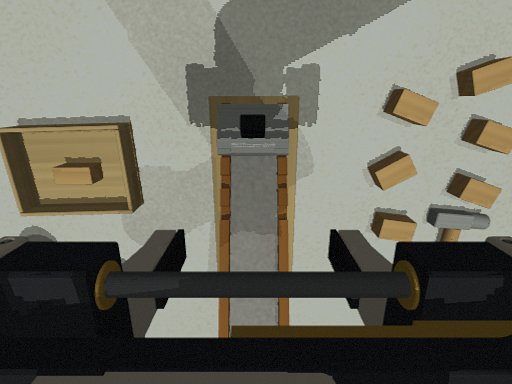

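The stop is seated in the next notches at (253,125): the grip moved 39 mm down the slope and its height is unchanged. Now the blanks, from the nearest to the farthest.

```bash
cat >> h.py <<'E'
def plan(t,r,up,lab=''):
    p,q=tool(); d=(t+[0,0,up]-p)*1000; v=(r*q.inv()).as_rotvec(degrees=True)
    n=int(max(np.ceil(np.linalg.norm(d)/48),np.ceil(np.linalg.norm(v)/8.4),1))
    print(lab,n,'rows of',(d/n/1000).round(4).tolist(),(v/n).round(2).tolist(),'| total',d.round(1),v.round(1),'then down',up)
def pl(k,gap=9): return over(85+34*k+gap,0,18.5,7),down(YC)
E
python3 - <<'E'
from h import *
t,r=pick((439.3,212.4),-24.5);plan(t,r,.08,'A')
E
```

```text
A 7 rows of [-0.0064, 0.0319, -0.026] [0.89, 3.33, -2.7] | total [ -44.9  223.3 -182. ] [  6.2  23.3 -18.9] then down 0.08
```

```bash
python3 -m crank '[[[-0.0064,0.0319,-0.026],[0.89,3.33,-2.7],0.6],[[-0.0064,0.0319,-0.026],[0.89,3.33,-2.7],0.6],[[-0.0064,0.0319,-0.026],[0.89,3.33,-2.7],0.6],[[-0.0064,0.0319,-0.026],[0.89,3.33,-2.7],0.6],[[-0.0064,0.0319,-0.026],[0.89,3.33,-2.7],0.6],[[-0.0064,0.0319,-0.026],[0.89,3.33,-2.7],0.6],[[-0.0064,0.0319,-0.026],[0.89,3.33,-2.7],0.6],[[0,0,0],[0,0,0],0.6],[[0,0,0],[0,0,0],0.6]]'
python3 - <<'E'
from h import *
t,r=pick((439.3,212.4),-24.5);plan(t,r,.0,'A')
p,d,m=snap('wrist');w=pts(d,m)
for b in blanks(w,p,reg=(.35,.7,.14,.4)): print(*b)
E
```

```text
clock: 14.05
tool_pos: [0.4418, 0.2108, 0.1029]
orientation: [-179.8, -24.1, 155.5]
force: [0.8, -0.7, 0.7]
opening: 0.0701
gripper_force: 0.0
A 2 rows of [0.0, 0.0002, -0.0397] [0.07, -0.03, -0.03] | total [  0.1   0.4 -79.5] [ 0.1 -0.1 -0.1] then down 0.0
[406.9 311. ] [34.  54.5] 13.9 0.0332 [345 153] [ 18 131 113]
[486.3 332.1] [54.7 27.3] -24.3 0.0332 [407 225] [ 19 122 175]
[437.5 210.5] [53.8 34. ] -25.6 0.0332 [256 232] [ 18 130 114]
[510.6 204.9] [35.1 16.8] -23.9 0.033 [286 314] [ 18 132  91]
```

```bash
python3 -m crank '[[[-0.0005,-0.0003,-0.03],[0,0,0],0.6],[[-0.0005,-0.0003,-0.03],[0,0,0],0.6],[[0,0,-0.0195],[0,0,0],0.6],[[0,0,0],[0,0,0],0.6],[[0,0,0],[0,0,0],-1],[[0,0,0],[0,0,0],-1],[[0,0,0],[0,0,0],-1],[[0,0,0],[0,0,0],-1],[[0,0,0],[0,0,0],-1],[[0,0,0.03],[0,0,0],-1],[[0,0,0.04],[0,0,0],-1],[[0,0,0.05],[0,0,0],-1]]'
python3 - <<'E'
from h import *
plan(*pl(0),.06,'place0')
E
```

```text
clock: 15.3
tool_pos: [0.441, 0.2103, 0.1455]
orientation: [-179.9, -24.1, 155.4]
force: [1.2, 0.1, -0.6]
opening: 0.0538
gripper_force: 30.0
place0 5 rows of [0.011, -0.0456, 0.0023] [-1.23, -4.67, 3.77] | total [  54.8 -227.9   11.7] [ -6.2 -23.4  18.9] then down 0.06
```

```bash
python3 -m crank '[[[0,0,0.03],[0,0,0],-1],[[0.011,-0.0456,0.0023],[-1.23,-4.67,3.77],-1],[[0.011,-0.0456,0.0023],[-1.23,-4.67,3.77],-1],[[0.011,-0.0456,0.0023],[-1.23,-4.67,3.77],-1],[[0.011,-0.0456,0.0023],[-1.23,-4.67,3.77],-1],[[0.011,-0.0456,0.0023],[-1.23,-4.67,3.77],-1],[[0,0,0],[0,0,0],-1],[[0,0,0],[0,0,0],-1]]'
python3 - <<'E'
from h import *
plan(*pl(0),0,'place0')
p,d,m=snap('wrist');cv2.imwrite('pics/w6.png',p)
E
```

```text
clock: 16.1
tool_pos: [0.4964, -0.0179, 0.1873]
orientation: [179.8, 0.1, 174.5]
force: [1.0, 0.9, -0.6]
opening: 0.0539
gripper_force: 30.0
place0 2 rows of [-0.0003, 0.0002, -0.045] [-0.08, 0.07, 0.03] | total [ -0.6   0.3 -90.1] [-0.2  0.1  0.1] then down 0
```

View pics/w6.png

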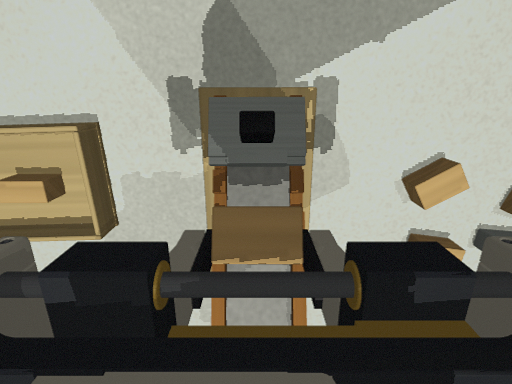

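The blank (257,232) is square over the chute. Lower, release, rise.

```bash
python3 -m crank '[[[-0.0006,0.0003,-0.04],[0,0,0],-1],[[0,0,-0.03],[0,0,0],-1],[[0,0,-0.013],[0,0,0],-1],[[0,0,-0.0071],[0,0,0],-1],[[0,0,0],[0,0,0],-1],[[0,0,0],[0,0,0],0.6],[[0,0,0],[0,0,0],0.6],[[0,0,0],[0,0,0],0.6],[[0,0,0],[0,0,0],0.6],[[0,0,0.04],[0,0,0],0.6],[[0,0,0.04],[0,0,0],0.6],[[0,0,0.04],[0,0,0],0.6]]'
python3 - <<'E'
from h import *
p,d,m=snap('wrist');w=pts(d,m);h=cv2.cvtColor(p,cv2.COLOR_BGR2HSV);q=toch(w,CH)
o=(abs(q[...,1])<.04)&(q[...,2]>.027)&(q[...,2]<.042)&(h[...,1]>70)&(abs(q[...,0]-.17)<.12)
print('top',cv2.minAreaRect((q[o][:,:2]*1000).astype(np.float32)),np.percentile(q[o][:,2],[5,50,95]))
s,d,m=snap('scene')
for b in blanks(pts(d,m),s,reg=(0.35,.68,.14,.4)): print(*b)
t,r=pick((530.5,191.4),24.5);plan(t,r,.08,'B')
cv2.imwrite('pics/w7.png',p)
E
```

```text
clock: 17.35
tool_pos: [0.496, -0.017, 0.2177]
orientation: [179.9, 0.0, 174.7]
force: [1.1, 0.1, -0.9]
opening: 0.0702
gripper_force: 0.0
top ((83.95600128173828, 0.08201980590820312), (33.33773422241211, 53.537906646728516), 0.0027118700090795755) [0.03259834 0.03376258 0.03488559]
[530.9 191.5] [35.6 53.4] 25.8 0.0327 [291 241] [ 18 146 145]
[409.  312.8] [35.7 53.8] 14.0 0.0329 [354 249] [ 18 146 145]
[625.4 198.6] [55.8 35.1] -13.2 0.0327 [266 261] [ 18 146 146]
[492.3 332.8] [55.2 35. ] -23.8 0.033 [337 270] [ 18 146 145]
[574.9 319.4] [54.9 33.7] -25.0 0.0331 [310 284] [ 18 146 146]
[629.9 305.1] [88.2 33.4] -15.6 0.0255 [291 291] [ 39  18 112]
B 6 rows of [0.0056, 0.0348, -0.0198] [-0.74, 4.09, 4.9] | total [  33.6  209.  -118.7] [-4.4 24.5 29.4] then down 0.08
```

View pics/w7.png

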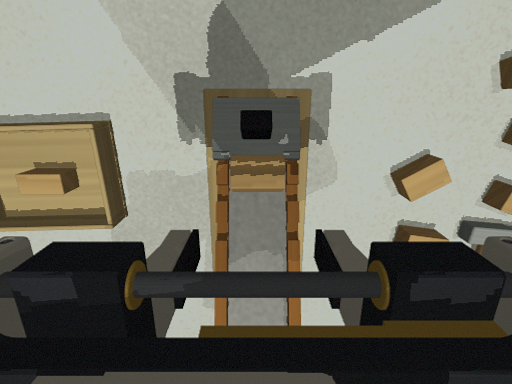

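Blank 1 lies flat against the stop at (257,177), centre 84 mm. Next is B.

```bash
python3 -m crank '[[[0.0056,0.0348,-0.0198],[-0.74,4.09,4.9],0.6],[[0.0056,0.0348,-0.0198],[-0.74,4.09,4.9],0.6],[[0.0056,0.0348,-0.0198],[-0.74,4.09,4.9],0.6],[[0.0056,0.0348,-0.0198],[-0.74,4.09,4.9],0.6],[[0.0056,0.0348,-0.0198],[-0.74,4.09,4.9],0.6],[[0.0056,0.0348,-0.0198],[-0.74,4.09,4.9],0.6],[[0,0,0],[0,0,0],0.6],[[0,0,0],[0,0,0],0.6]]'
python3 - <<'E'
from h import *
t,r=pick((530.0,191.0),24.5);plan(t,r,.0,'B')
p,d,m=snap('wrist');w=pts(d,m)
for b in blanks(w,p,reg=(.48,.58,.14,.25)): print(*b)
E
```

```text
clock: 18.25
tool_pos: [0.5292, 0.1924, 0.0943]
orientation: [-179.7, -24.9, -155.5]
force: [0.6, -1.1, 0.7]
opening: 0.0704
gripper_force: 0.0
B 2 rows of [0.0017, -0.0001, -0.0355] [0.28, -0.33, -0.05] | total [  3.4  -0.2 -70.9] [ 0.6 -0.7 -0.1] then down 0.0
[528.  189.3] [33.5 53.7] 24.6 0.0332 [256 237] [ 18 133  87]
```

```bash
python3 -m crank '[[[0.0015,-0.0006,-0.03],[0.3,-0.4,0],0.6],[[0.001,-0.0005,-0.03],[0.2,-0.3,0],0.6],[[0,0,-0.011],[0,0,0],0.6],[[0,0,0],[0,0,0],0.6],[[0,0,0],[0,0,0],-1],[[0,0,0],[0,0,0],-1],[[0,0,0],[0,0,0],-1],[[0,0,0],[0,0,0],-1],[[0,0,0],[0,0,0],-1],[[0,0,0.04],[0,0,0],-1],[[0,0,0.05],[0,0,0],-1],[[0,0,0.05],[0,0,0],-1]]'
python3 - <<'E'
from h import *
plan(*pl(1),.09,'place1')
E
```

```text
clock: 19.5
tool_pos: [0.5321, 0.1906, 0.1682]
orientation: [-180.0, -23.8, -155.5]
force: [-0.2, 0.3, 0.4]
opening: 0.0534
gripper_force: 30.0
place1 5 rows of [-0.0011, -0.0422, 0.0066] [0.8, -4.75, -5.9] | total [  -5.4 -211.1   32.9] [  4.  -23.7 -29.5] then down 0.09
```

```bash
python3 -m crank '[[[-0.001,-0.0352,0.0055],[0.67,-3.95,-4.92],-1],[[-0.001,-0.0352,0.0055],[0.67,-3.95,-4.92],-1],[[-0.001,-0.0352,0.0055],[0.67,-3.95,-4.92],-1],[[-0.001,-0.0352,0.0055],[0.67,-3.95,-4.92],-1],[[-0.001,-0.0352,0.0055],[0.67,-3.95,-4.92],-1],[[-0.001,-0.0352,0.0055],[0.67,-3.95,-4.92],-1],[[0,0,0],[0,0,0],-1],[[0,0,0],[0,0,0],-1]]'
python3 - <<'E'
from h import *
plan(*pl(1),.0,'place1')
E
```

```text
clock: 20.3
tool_pos: [0.526, -0.0212, 0.2006]
orientation: [179.9, 0.1, 174.5]
force: [0.2, 0.5, -0.3]
opening: 0.0536
gripper_force: 30.0
place1 2 rows of [0.0003, 0.0004, -0.0448] [-0.03, 0.06, 0.05] | total [  0.7   0.7 -89.5] [-0.1  0.1  0.1] then down 0.0
```

```bash
cat >> h.py <<'E'
def row():
    p,d,m=snap('wrist');q=toch(pts(d,m),CH);h=cv2.cvtColor(p,cv2.COLOR_BGR2HSV)
    o=(abs(q[...,1])<.04)&(q[...,2]>.027)&(q[...,2]<.042)&(h[...,1]>70)&(q[...,0]>.055)&(q[...,0]<.3)
    print('row top',cv2.minAreaRect((q[o][:,:2]*1000).astype(np.float32)),np.percentile(q[o][:,2],[2,50,98]).round(4))
    s,d,m=snap('scene')
    for b in blanks(pts(d,m),s,reg=(0.35,.68,.14,.4)): print(*b[:4])
    return p
E
python3 -m crank '[[[0.0006,0.0005,-0.04],[0,0,0],-1],[[0,0,-0.03],[0,0,0],-1],[[0,0,-0.012],[0,0,0],-1],[[0,0,-0.0075],[0,0,0],-1],[[0,0,0],[0,0,0],-1],[[0,0,0],[0,0,0],0.6],[[0,0,0],[0,0,0],0.6],[[0,0,0],[0,0,0],0.6],[[0,0,0],[0,0,0],0.6],[[0,0,0.04],[0,0,0],0.6],[[0,0,0.04],[0,0,0],0.6],[[0,0,0.04],[0,0,0],0.6]]'
python3 - <<'E'
from h import *
row()
t,r=pick((624,197.5),-13.5);plan(t,r,.08,'D')
E
```

```text
clock: 21.5
tool_pos: [0.5268, -0.02, 0.2314]
orientation: [180.0, -0.0, 174.6]
force: [1.7, -0.6, 0.2]
opening: 0.0698
gripper_force: 0.0
row top ((100.97430419921875, -0.2653064727783203), (53.49174118041992, 67.58882141113281), 89.36468505859375) [0.032  0.0338 0.0352]
[409.4 313. ] [35.4 54.1] 14.6 0.0328
[625.8 198.6] [54.3 34.6] -13.6 0.0328
[491.4 333.1] [55.  36.3] -21.9 0.0329
[575.1 319.9] [54.3 34.5] -25.2 0.0329
[624.9 305.8] [83.5 25.4] -9.7 0.0253
D 6 rows of [0.0161, 0.0361, -0.0221] [0.65, 4.05, -1.33] | total [  96.7  216.5 -132.6] [ 3.9 24.3 -8. ] then down 0.08
```

```bash
python3 -m crank '[[[0.0138,0.0309,-0.0189],[0.56,3.47,-1.14],0.5],[[0.0138,0.0309,-0.0189],[0.56,3.47,-1.14],0.5],[[0.0138,0.0309,-0.0189],[0.56,3.47,-1.14],0.5],[[0.0138,0.0309,-0.0189],[0.56,3.47,-1.14],0.5],[[0.0138,0.0309,-0.0189],[0.56,3.47,-1.14],0.5],[[0.0138,0.0309,-0.0189],[0.56,3.47,-1.14],0.5],[[0.0138,0.0309,-0.0189],[0.56,3.47,-1.14],0.5],[[0,0,0],[0,0,0],0.5],[[0,0,0],[0,0,0],0.5]]'
python3 - <<'E'
from h import *
t,r=pick((624,197.3),-13.5);plan(t,r,.0,'D')
p,d,m=snap('wrist');w=pts(d,m)
for b in blanks(w,p,reg=(.56,.68,.14,.25)): print(*b)
E
```

```text
clock: 22.5
tool_pos: [0.6232, 0.1965, 0.0944]
orientation: [-179.7, -24.8, 166.4]
force: [0.3, 0.1, 0.0]
opening: 0.0662
gripper_force: 0.0
D 2 rows of [0.0018, 0.0001, -0.0355] [0.05, -0.38, -0.01] | total [  3.6   0.2 -71. ] [ 0.1 -0.8 -0. ] then down 0.0
[623.3 196.6] [53.8 33.5] -13.5 0.0332 [259 239] [ 18 130 111]
```

```bash
python3 -m crank '[[[0.0018,0,-0.03],[0,-0.4,0],0.5],[[0.0012,0,-0.03],[0,-0.4,0],0.5],[[0,0,-0.011],[0,0,0],0.5],[[0,0,0],[0,0,0],0.5],[[0,0,0],[0,0,0],-1],[[0,0,0],[0,0,0],-1],[[0,0,0],[0,0,0],-1],[[0,0,0],[0,0,0],-1],[[0,0,0.03],[0,0,0],-1],[[0,0,0.05],[0,0,0],-1],[[0,0,0.05],[0,0,0],-1],[[0,0,0.05],[0,0,0],-1]]'
python3 - <<'E'
from h import *
plan(*pl(2),.08,'place2')
E
```

```text
clock: 23.75
tool_pos: [0.6265, 0.1963, 0.2093]
orientation: [179.9, -23.7, 166.5]
force: [1.6, 0.7, -0.3]
opening: 0.0534
gripper_force: 30.0
place2 5 rows of [-0.0138, -0.0439, -0.0009] [-0.8, -4.69, 1.59] | total [ -68.9 -219.7   -4.3] [ -4.  -23.4   8. ] then down 0.08
```

```bash
python3 -m crank '[[[-0.0115,-0.0366,-0.0007],[-0.67,-3.9,1.33],-1],[[-0.0115,-0.0366,-0.0007],[-0.67,-3.9,1.33],-1],[[-0.0115,-0.0366,-0.0007],[-0.67,-3.9,1.33],-1],[[-0.0115,-0.0366,-0.0007],[-0.67,-3.9,1.33],-1],[[-0.0115,-0.0366,-0.0007],[-0.67,-3.9,1.33],-1],[[-0.0115,-0.0366,-0.0007],[-0.67,-3.9,1.33],-1],[[0,0,0],[0,0,0],-1],[[0,0,0],[0,0,0],-1]]'
python3 - <<'E'
from h import *
plan(*pl(2),.0,'place2')
E
```

```text
clock: 24.55
tool_pos: [0.557, -0.0239, 0.2039]
orientation: [180.0, 0.0, 174.5]
force: [0.2, 0.4, -1.2]
opening: 0.0532
gripper_force: 30.0
place2 2 rows of [0.0003, 0.0003, -0.0395] [-0.0, 0.02, 0.04] | total [  0.5   0.5 -78.9] [-0.   0.   0.1] then down 0.0
```

```bash
python3 -m crank '[[[0.0005,0.0005,-0.03],[0,0,0],-1],[[0,0,-0.03],[0,0,0],-1],[[0,0,-0.012],[0,0,0],-1],[[0,0,-0.0069],[0,0,0],-1],[[0,0,0],[0,0,0],-1],[[0,0,0],[0,0,0],0.6],[[0,0,0],[0,0,0],0.6],[[0,0,0],[0,0,0],0.6],[[0,0,0],[0,0,0],0.6],[[0,0,0.04],[0,0,0],0.6],[[0,0,0.04],[0,0,0],0.6],[[0,0,0.04],[0,0,0],0.6]]'
python3 - <<'E'
from h import *
row()
t,r=pick((408.2,312),14);plan(t,r,.08,'C')
E
```

```text
clock: 25.75
tool_pos: [0.5579, -0.0228, 0.2449]
orientation: [-179.9, -0.1, 174.6]
force: [1.8, 0.2, -0.1]
opening: 0.0698
gripper_force: 0.0
row top ((117.51863098144531, -0.37775421142578125), (54.133846282958984, 102.37747955322266), 89.40237426757812) [0.0321 0.0338 0.0352]
[409.  312.6] [35.7 54.1] 15.0 0.0328
[491.6 332.3] [56.1 35.6] -24.3 0.0327
[574.8 319.3] [56.  33.9] -25.1 0.0329
[632.3 304.1] [85.6 39.9] -10.9 0.0254
C 9 rows of [-0.0167, 0.0372, -0.0163] [-0.21, 2.73, 2.12] | total [-150.2  335.2 -146.3] [-1.9 24.6 19.1] then down 0.08
```

```bash
python3 -m crank '[[[-0.0167,0.0372,-0.0163],[-0.21,2.73,2.12],0.6],[[-0.0167,0.0372,-0.0163],[-0.21,2.73,2.12],0.6],[[-0.0167,0.0372,-0.0163],[-0.21,2.73,2.12],0.6],[[-0.0167,0.0372,-0.0163],[-0.21,2.73,2.12],0.6],[[-0.0167,0.0372,-0.0163],[-0.21,2.73,2.12],0.6],[[-0.0167,0.0372,-0.0163],[-0.21,2.73,2.12],0.6],[[-0.0167,0.0372,-0.0163],[-0.21,2.73,2.12],0.6],[[-0.0167,0.0372,-0.0163],[-0.21,2.73,2.12],0.6],[[-0.0167,0.0372,-0.0163],[-0.21,2.73,2.12],0.6],[[0,0,0],[0,0,0],0.6],[[0,0,0],[0,0,0],0.6]]'
python3 - <<'E'
from h import *
t,r=pick((407.8,311.5),14.2);plan(t,r,.0,'C')
p,d,m=snap('wrist');w=pts(d,m)
for b in blanks(w,p,reg=(.37,.45,.25,.36)): print(*b)
E
```

```text
clock: 26.95
tool_pos: [0.4074, 0.3125, 0.0956]
orientation: [-179.8, -24.7, -166.0]
force: [-0.0, -1.1, 0.0]
opening: 0.0703
gripper_force: 0.0
C 2 rows of [0.0016, -0.0002, -0.0361] [0.16, -0.28, 0.06] | total [  3.2  -0.3 -72.2] [ 0.3 -0.6  0.1] then down 0.0
[407.1 311. ] [32.9 54.2] 14.1 0.0332 [257 238] [ 18 134  85]
```

```bash
python3 -m crank '[[[0.0018,-0.0003,-0.03],[0.2,-0.3,0],0.6],[[0.0012,0,-0.03],[0.1,-0.3,0],0.6],[[0,0,-0.0122],[0,0,0],0.6],[[0,0,0],[0,0,0],0.6],[[0,0,0],[0,0,0],-1],[[0,0,0],[0,0,0],-1],[[0,0,0],[0,0,0],-1],[[0,0,0],[0,0,0],-1],[[0,0,0.03],[0,0,0],-1],[[0,0,0.05],[0,0,0],-1],[[0,0,0.05],[0,0,0],-1],[[0,0,0.05],[0,0,0],-1]]'
python3 - <<'E'
from h import *
plan(*pl(3),.08,'place3')
E
```

```text
clock: 28.2
tool_pos: [0.4105, 0.3115, 0.2069]
orientation: [179.9, -23.9, -166.0]
force: [0.4, 0.9, -0.8]
opening: 0.0537
gripper_force: 30.0
place3 8 rows of [0.0222, -0.0422, 0.0015] [0.22, -3.0, -2.39] | total [ 177.9 -337.8   11.9] [  1.7 -24.  -19.1] then down 0.08
```

```bash
python3 -m crank '[[[0.0197,-0.0375,0.0018],[0.19,-2.67,-2.12],-1],[[0.0197,-0.0375,0.0018],[0.19,-2.67,-2.12],-1],[[0.0197,-0.0375,0.0018],[0.19,-2.67,-2.12],-1],[[0.0197,-0.0375,0.0018],[0.19,-2.67,-2.12],-1],[[0.0197,-0.0375,0.0018],[0.19,-2.67,-2.12],-1],[[0.0197,-0.0375,0.0018],[0.19,-2.67,-2.12],-1],[[0.0197,-0.0375,0.0018],[0.19,-2.67,-2.12],-1],[[0.0197,-0.0375,0.0018],[0.19,-2.67,-2.12],-1],[[0.0197,-0.0375,0.0018],[0.19,-2.67,-2.12],-1],[[0,0,0],[0,0,0],-1],[[0,0,0],[0,0,0],-1]]'
python3 - <<'E'
from h import *
plan(*pl(3),.0,'place3')
E
```

```text
clock: 29.3
tool_pos: [0.5877, -0.0266, 0.2211]
orientation: [-180.0, 0.0, 174.5]
force: [-1.0, 0.1, -0.4]
opening: 0.0535
gripper_force: 30.0
place3 2 rows of [0.0004, 0.0001, -0.0412] [0.01, 0.01, 0.04] | total [  0.7   0.3 -82.3] [0.  0.  0.1] then down 0.0
```

```bash
python3 -m crank '[[[0.0007,0.0003,-0.03],[0,0,0],-1],[[0,0,-0.03],[0,0,0],-1],[[0,0,-0.015],[0,0,0],-1],[[0,0,-0.0073],[0,0,0],-1],[[0,0,0],[0,0,0],-1],[[0,0,0],[0,0,0],0.6],[[0,0,0],[0,0,0],0.6],[[0,0,0],[0,0,0],0.6],[[0,0,0],[0,0,0],0.6],[[0,0,0.04],[0,0,0],0.6],[[0,0,0.04],[0,0,0],0.6],[[0,0,0.04],[0,0,0],0.6]]'
python3 - <<'E'
from h import *
row()
t,r=pick((490.8,332),-23.7);plan(t,r,.08,'E')
E
```

```text
clock: 30.5
tool_pos: [0.5886, -0.0255, 0.26]
orientation: [-179.9, 0.0, 174.6]
force: [1.3, 0.6, -0.3]
opening: 0.0702
gripper_force: 0.0
row top ((134.45492553710938, -0.06984519958496094), (136.58670043945312, 54.59656524658203), 0.5376601815223694) [0.0322 0.0338 0.0352]
[492.2 333.1] [54.5 35.1] -23.5 0.033
[574.8 319.6] [54.5 34.2] -23.9 0.0331
[626.4 301.1] [78.  28.6] -11.5 0.0256
E 9 rows of [-0.0109, 0.0396, -0.018] [0.68, 2.67, -2.01] | total [ -98.3  356.3 -161.7] [  6.2  24.  -18.1] then down 0.08
```

```bash
python3 -m crank '[[[-0.0109,0.0396,-0.018],[0.68,2.67,-2.01],0.6],[[-0.0109,0.0396,-0.018],[0.68,2.67,-2.01],0.6],[[-0.0109,0.0396,-0.018],[0.68,2.67,-2.01],0.6],[[-0.0109,0.0396,-0.018],[0.68,2.67,-2.01],0.6],[[-0.0109,0.0396,-0.018],[0.68,2.67,-2.01],0.6],[[-0.0109,0.0396,-0.018],[0.68,2.67,-2.01],0.6],[[-0.0109,0.0396,-0.018],[0.68,2.67,-2.01],0.6],[[-0.0109,0.0396,-0.018],[0.68,2.67,-2.01],0.6],[[-0.0109,0.0396,-0.018],[0.68,2.67,-2.01],0.6],[[0,0,0],[0,0,0],0.6],[[0,0,0],[0,0,0],0.6]]'
python3 - <<'E'
from h import *
t,r=pick((490.6,331.7),-23.7);plan(t,r,.0,'E')
p,d,m=snap('wrist');w=pts(d,m)
for b in blanks(w,p,reg=(.44,.54,.25,.39)): print(*b)
E
```

```text
clock: 31.7
tool_pos: [0.4904, 0.3311, 0.0954]
orientation: [-179.7, -24.7, 156.3]
force: [-1.0, -0.2, 1.2]
opening: 0.0706
gripper_force: 0.0
E 2 rows of [0.0014, -0.0003, -0.036] [-0.01, -0.33, -0.04] | total [  2.8  -0.6 -72. ] [-0.  -0.7 -0.1] then down 0.0
[489.8 330.7] [54.1 33.7] -23.7 0.0332 [258 238] [ 18 131 114]
```

```bash
python3 -m crank '[[[0.0014,-0.0006,-0.03],[0,-0.4,0],0.6],[[0.0012,0,-0.03],[0,-0.3,0],0.6],[[0,0,-0.012],[0,0,0],0.6],[[0,0,0],[0,0,0],0.6],[[0,0,0],[0,0,0],-1],[[0,0,0],[0,0,0],-1],[[0,0,0],[0,0,0],-1],[[0,0,0],[0,0,0],-1],[[0,0,0.03],[0,0,0],-1],[[0,0,0.05],[0,0,0],-1],[[0,0,0.05],[0,0,0],-1],[[0,0,0.05],[0,0,0],-1]]'
python3 - <<'E'
from h import *
plan(*pl(4),.08,'place4')
E
```

```text
clock: 32.95
tool_pos: [0.493, 0.3301, 0.2068]
orientation: [179.9, -24.0, 156.4]
force: [1.2, 0.4, -0.7]
opening: 0.0537
gripper_force: 30.0
place4 8 rows of [0.0158, -0.0449, 0.0032] [-0.77, -2.91, 2.25] | total [ 126.4 -359.4   25.8] [ -6.2 -23.3  18. ] then down 0.08
```

```bash
python3 -m crank '[[[0.014,-0.0399,0.0035],[-0.69,-2.59,2.0],-1],[[0.014,-0.0399,0.0035],[-0.69,-2.59,2.0],-1],[[0.014,-0.0399,0.0035],[-0.69,-2.59,2.0],-1],[[0.014,-0.0399,0.0035],[-0.69,-2.59,2.0],-1],[[0.014,-0.0399,0.0035],[-0.69,-2.59,2.0],-1],[[0.014,-0.0399,0.0035],[-0.69,-2.59,2.0],-1],[[0.014,-0.0399,0.0035],[-0.69,-2.59,2.0],-1],[[0.014,-0.0399,0.0035],[-0.69,-2.59,2.0],-1],[[0.014,-0.0399,0.0035],[-0.69,-2.59,2.0],-1],[[0,0,0],[0,0,0],-1],[[0,0,0],[0,0,0],-1]]'
python3 - <<'E'
from h import *
plan(*pl(4),.0,'place4')
E
```

```text
clock: 34.05
tool_pos: [0.6189, -0.0294, 0.2365]
orientation: [180.0, 0.0, 174.5]
force: [-0.6, 0.7, -1.6]
opening: 0.0535
gripper_force: 30.0
place4 2 rows of [0.0002, 0.0001, -0.0419] [-0.0, 0.01, 0.06] | total [  0.5   0.2 -83.8] [-0.   0.   0.1] then down 0.0
```

```bash
python3 -m crank '[[[0.0005,0.0002,-0.03],[0,0,0],-1],[[0,0,-0.03],[0,0,0],-1],[[0,0,-0.016],[0,0,0],-1],[[0,0,-0.0078],[0,0,0],-1],[[0,0,0],[0,0,0],-1],[[0,0,0],[0,0,0],0.6],[[0,0,0],[0,0,0],0.6],[[0,0,0],[0,0,0],0.6],[[0,0,0],[0,0,0],0.6],[[0,0,0.04],[0,0,0],0.6],[[0,0,0.04],[0,0,0],0.6],[[0,0,0.04],[0,0,0],0.6]]'
python3 - <<'E'
from h import *
row()
t,r=pick((573.8,318.8),-24);plan(t,r,.08,'F')
E
```

```text
clock: 35.25
tool_pos: [0.6197, -0.0286, 0.2737]
orientation: [-180.0, -0.0, 174.6]
force: [1.6, 0.9, -0.7]
opening: 0.0699
gripper_force: 0.0
row top ((151.36502075195312, 0.4184246063232422), (170.37127685546875, 54.088600158691406), 0.34693798422813416) [0.0323 0.0338 0.0352]
[575.  319.6] [54.6 34.1] -23.5 0.0329
[630.1 305.1] [86.6 34.4] -14.3 0.0253
F 9 rows of [-0.0051, 0.0385, -0.0195] [0.69, 2.66, -2.04] | total [ -46.2  346.3 -175.7] [  6.2  24.  -18.3] then down 0.08
```

```bash
python3 -m crank '[[[-0.0051,0.0385,-0.0195],[0.69,2.66,-2.04],0.5],[[-0.0051,0.0385,-0.0195],[0.69,2.66,-2.04],0.5],[[-0.0051,0.0385,-0.0195],[0.69,2.66,-2.04],0.5],[[-0.0051,0.0385,-0.0195],[0.69,2.66,-2.04],0.5],[[-0.0051,0.0385,-0.0195],[0.69,2.66,-2.04],0.5],[[-0.0051,0.0385,-0.0195],[0.69,2.66,-2.04],0.5],[[-0.0051,0.0385,-0.0195],[0.69,2.66,-2.04],0.5],[[-0.0051,0.0385,-0.0195],[0.69,2.66,-2.04],0.5],[[-0.0051,0.0385,-0.0195],[0.69,2.66,-2.04],0.5],[[0,0,0],[0,0,0],0.5],[[0,0,0],[0,0,0],0.5]]'
python3 - <<'E'
from h import *
t,r=pick((573.4,318.6),-23.7);plan(t,r,.0,'F')
p,d,m=snap('wrist');w=pts(d,m)
for b in blanks(w,p,reg=(.50,.7,.25,.39)): print(*b)
E
```

```text
clock: 36.45
tool_pos: [0.5736, 0.3182, 0.0952]
orientation: [-179.8, -24.7, 155.9]
force: [1.1, -0.5, 0.5]
opening: 0.0658
gripper_force: 0.0
F 2 rows of [0.0012, -0.0004, -0.0359] [-0.02, -0.32, 0.13] | total [  2.4  -0.7 -71.8] [-0.  -0.6  0.3] then down 0.0
[572.7 317.4] [53.2 33.5] -24.2 0.0332 [257 238] [ 18 131 112]
[624.  289.4] [62.3 22.2] -18.2 0.0252 [251 312] [53 14 73]
[638.5 296.2] [6.7 5.2] -75.0 0.0244 [266 321] [ 18 135  84]
```

```bash
python3 -m crank '[[[0.0012,-0.0009,-0.03],[0,-0.3,0],0.5],[[0.001,-0.0005,-0.03],[0,-0.3,0],0.5],[[0,0,-0.0118],[0,0,0],0.5],[[0,0,0],[0,0,0],0.5],[[0,0,0],[0,0,0],-1],[[0,0,0],[0,0,0],-1],[[0,0,0],[0,0,0],-1],[[0,0,0],[0,0,0],-1],[[0,0,0.03],[0,0,0],-1],[[0,0,0.05],[0,0,0],-1],[[0,0,0.05],[0,0,0],-1],[[0,0,0.05],[0,0,0],-1]]'
python3 - <<'E'
from h import *
plan(*pl(5),.08,'place5')
E
```

```text
clock: 37.7
tool_pos: [0.5758, 0.3165, 0.2074]
orientation: [179.8, -24.0, 156.1]
force: [0.6, -0.2, -0.5]
opening: 0.0536
gripper_force: 30.0
place5 8 rows of [0.0093, -0.0436, 0.0049] [-0.79, -2.91, 2.29] | total [  74.4 -348.6   39.1] [ -6.3 -23.3  18.3] then down 0.08
```

```bash
python3 -m crank '[[[0.0083,-0.0387,0.0055],[-0.7,-2.59,2.03],-1],[[0.0083,-0.0387,0.0055],[-0.7,-2.59,2.03],-1],[[0.0083,-0.0387,0.0055],[-0.7,-2.59,2.03],-1],[[0.0083,-0.0387,0.0055],[-0.7,-2.59,2.03],-1],[[0.0083,-0.0387,0.0055],[-0.7,-2.59,2.03],-1],[[0.0083,-0.0387,0.0055],[-0.7,-2.59,2.03],-1],[[0.0083,-0.0387,0.0055],[-0.7,-2.59,2.03],-1],[[0.0083,-0.0387,0.0055],[-0.7,-2.59,2.03],-1],[[0.0083,-0.0387,0.0055],[-0.7,-2.59,2.03],-1],[[0,0,0],[0,0,0],-1],[[0,0,0],[0,0,0],-1]]'
python3 - <<'E'
from h import *
plan(*pl(5),.0,'place5')
E
```

```text
clock: 38.8
tool_pos: [0.6504, -0.0324, 0.2553]
orientation: [180.0, 0.0, 174.4]
force: [-1.0, -0.4, -0.5]
opening: 0.0534
gripper_force: 30.0
place5 2 rows of [-0.0001, 0.0001, -0.0444] [-0.01, 0.01, 0.08] | total [ -0.1   0.2 -88.7] [-0.   0.   0.2] then down 0.0
```

```bash
python3 -m crank '[[[0,0.0002,-0.03],[0,0,0],-1],[[0,0,-0.03],[0,0,0],-1],[[0,0,-0.02],[0,0,0],-1],[[0,0,-0.0087],[0,0,0],-1],[[0,0,0],[0,0,0],-1],[[0,0,0],[0,0,0],0.6],[[0,0,0],[0,0,0],0.6],[[0,0,0],[0,0,0],0.6],[[0,0,0],[0,0,0],0.6],[[0,0,0.04],[0,0,0],0.6],[[0,0,0.04],[0,0,0],0.6],[[0,0,0.04],[0,0,0],0.6]]'
python3 -m crank '[[[-0.03,0,0.03],[0,0,0],0.6],[[-0.03,0,0.03],[0,0,0],0.6],[[-0.03,0,0.03],[0,0,0],0.6],[[-0.03,0,0.03],[0,0,0],0.6],[[0,0,0],[0,0,0],0.6],[[0,0,0],[0,0,0],0.6]]'
python3 - <<'E'
from h import *
p=row();cv2.imwrite('pics/w9.png',p)
s,_,_=snap('side');cv2.imwrite('pics/s9.png',cv2.resize(s[130:340,120:400],(800,600)))
E
```

```text
clock: 40.0
tool_pos: [0.6506, -0.0316, 0.2871]
orientation: [-180.0, -0.1, 174.5]
force: [0.6, -0.4, -0.1]
opening: 0.0701
gripper_force: 0.0
clock: 40.6
tool_pos: [0.5305, -0.0314, 0.4073]
orientation: [179.9, 0.1, 174.6]
force: [-0.2, -0.1, -0.1]
opening: 0.0699
gripper_force: 0.0
row top ((167.95916748046875, 0.5166454315185547), (202.915283203125, 53.94046401977539), 0.15296149253845215) [0.032  0.0338 0.0355]
[630.6 304.7] [86.5 36.2] -11.5 0.0254
```

View pics/w9.png

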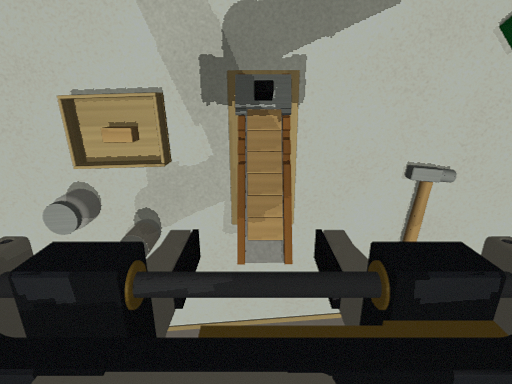

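View pics/s9.png

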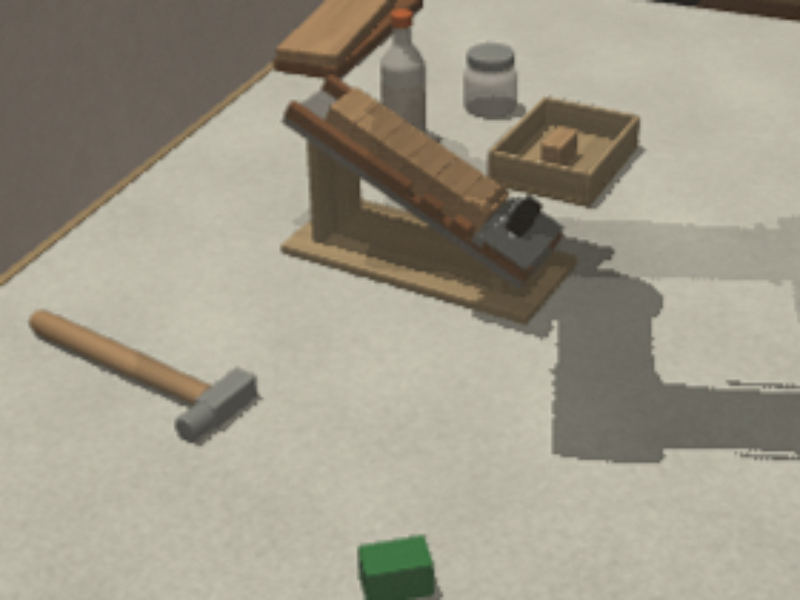

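The wrist view shows six blanks in one flat, close row in the chute (264,110 to 264,240), 203 mm long against 204 expected, and the stop seated at (263,90). The offcut is in the tray at (120,133), and the hammer, glue bottle, jar and green block have not moved. I hand it in.

```bash
python3 -c "from plant import close_job; print(close_job())"
```

```text
the job is handed in; nothing more can be done
None
```

The job is handed in: the offcut is in the scrap tray, the stop is seated in the next notches, and all six blanks lie flat in one close row against it; the glue bottle, jar, hammer and green block were left alone.

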